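# Sort out the jammed piston dispenser

## Robot

A 6-joint arm with a two-finger parallel gripper is mounted at the origin on the work surface. World frame = base frame: x ahead of the robot, y to its left, z up, the work surface at z = 0. Lengths are in mm, angles in rad, forces in N, time in s.
With the tool pointing down it reaches from about 400 to 925 mm from the base axis. Payload 3.4 kg.
Tool frame: the origin (TCP) lies midway between the tips of the shut fingers; the grasp point (between the pads) lies 19 mm behind it; x points along the fingers, y is the direction in which the jaws open and shut, and the axes are right-handed (so a half turn about x gives the same grasp; the last joint's range is limited). The gripper opens to 85 mm and grips with 20 to 120 N. Pads are 22 mm wide; open, the fingers measure 114 mm over their backs; the gripper's body (76 mm by 85 mm) begins 54 mm behind the grasp point. The pads swing forward as they close: fully open they stand 13 mm farther back than shut.
Start: joints at [1.272, 0.307, 1.506, -0, 1.328, -0.073], TCP at [128.758, 560.404, 231.305] pointing down, gripper open.
Joint ranges: [-3.12, 3.12], [-1.05, 2.28], [0.14, 2.33], [-1.42, 4.57], [0.1, 2.73], [-2.68, 2.68]. Speed limits (rad/s): [2.57, 2.57, 3.14, 3.14, 3.14, 3.14].

## Interface

Orientations are given as a rotation vector (axis times angle).
In Python, from plant import bot gives the robot as it stands.
- The arm moves only by the tool drive_tool, never from a script. Its argument "increments" is a list of rows, each a list of 2 entries, a list of its own where there are three numbers: the shift along the tool's x, y, z in mm, then the turn about the tool's x in rad. In form: [[[dx, dy, dz], twist], ...]. A call has exactly 10 rows; each row is the pose to reach, as a shift and turn from the pose commanded when the call began, along the tool's axes at that moment; what a row does not reach only later rows make up. A row lasts 1/10 s, in which the tool goes at most 50 mm and 8.59 degrees, less where a joint would pass 70% of its speed; a pose out of reach is approached as far as the arm can. A call with a gripper value outside its range is refused whole. "gripper" is the opening, from -1 (shut) to 1 (fully open), set as the call begins (left out, the last holds). The fingers move at their own pace and stop on an object; "newtons" is the grip in N (left out, the last holds). Time passes only in rows, so rows that repeat a pose let the fingers close, or fill a call up. It gives the time, the measured TCP pose, the force and the opening at its end, in the units of the state.
- bot.sense(): the state, without advancing time (a new reading comes with each control period).
- bot.capture(name): name is "side" or "top" or "wrist"; returns the picture (400x640x3 uint8, red, green, blue); there is no depth.
- bot.camera_model(name): a dict with "K" (3x3 intrinsics, pixels), "R" (3x3) and "t" (3): a world point X has camera coordinates R X + t. Camera axes: x right, y down, z forward; pixel columns grow to the right and rows downward; lengths in mm; the calibration is good to about 2 mm. A picture is of the moment at which its call begins: read the wrist's pose just before it. camera_model takes no time and is no camera call; for the wrist camera it gives the pose at the moment of the call.
- bot.job_done(): hands the job in, once; it reports no verdict.
Trained networks look in the newest picture that a camera, given by its name, has taken for a name from the list of things; names that differ only in an ending like _2 or _b are one class to them, and where a whole thing is asked for, a point or a joint stands for the part that bears it (a point fixed in the world has none). Each returns a list of dicts, best first, with "conf" (0 to 1); they miss things now and then, are a little off and sometimes report something else, mostly with a low value. They report only what shows in the picture. A call takes as long as a camera call. They do not tell look-alikes from the thing itself.
- bot.spot_in(camera, query): "centre" ([x, y, z] in mm, in the coordinates of the camera as it stood for that picture, good to about 4 mm: the middle of the surface that is visible of it).
- bot.regions_of(camera, query): "region" (400x640 bool, what is visible of it).
The state is a dict: "clock": time; "joint_positions": joint angles; "qd": joint speeds; "effort": joint torques, N m; "ee_pos": TCP position; "tcp_rot": TCP orientation; "wrist_force": force on the tool from outside, world axes, zero at the start; "ft_torque": the same for the moment, N m; "width": opening from 0.0 (shut) to 1.0 (fully open).
Only numpy, scipy, OpenCV 4.12 (cv2) and the standard library are available. Lean on these libraries where they do the work, as an engineer would, in place of code of your own. Each camera call takes 0.05 s, during which the arm holds its last target.

## Task

Try the plunger of each of the three dispensers standing in the wooden caddy: press it down slowly, all the way home if it slides easily, and leave that dispenser standing in its slot. One of them jams: its plunger suddenly gets stiffer part-way, so stop there (never push with more than 16 N), take that dispenser out with its plunger left as it is and stand it upright on the floor of the green strainer basket. Leave everything else on the ledge where it is.

Things in the scene. Friction and masses are not known exactly. Their poses are not given: they have to be found in the camera images.
- caddy: Plain wooden tray caddy, fixed to the ledge, 60 x 280 x 45 mm high (walls 5 mm, floor 6 mm thick), open on top; origin at the centre of its underside, its y axis along its length. Three square slots, 50 mm inside, centred 85, 0 and -85 mm along its y axis, each hold one dispenser; in one narrow bay between slots stands a small tin.
- disp_a_mid (a point): Centre of the barrel of the piston dispenser in the end slot nearest the caddy's +y end: white plastic barrel with metal cap, 44 mm diameter, 100 mm high, 0.2 to 0.3 kg; the point is 50 mm above its underside, z along the barrel (up). The three look alike; any one may be the jammed one. Grip the barrel's top 25 mm, best with the fingers across the row; nothing beside it there for 35 mm.
- press_a (a point): Centre of the top face of the thumb plate of that dispenser's plunger: a metal disc 34 mm in diameter and 10 mm thick on a 12 mm stem, to be pressed straight down. It lies 40 mm above the barrel's top when fully out and 16 mm above it when home (66 mm above disp_a_mid).
- plunger_a (a joint): How far that plunger is pressed in (m): 0 out, 0.024 home, where it meets a rubber bumper (then 2.5 N more per mm; over 0.0225 counts as home). Starts 0 to 5 mm in, stays where left. Sound: a steady 4 to 5 N to home. Jammed: easy at first, then from about 0.012 on 3 N more per mm, never home; springs back a few mm when let go. Over 16 N on the thumb plate breaks it.
- disp_b_mid (a point): Centre of the barrel of the piston dispenser in the middle slot: white plastic barrel with metal cap, 44 mm diameter, 100 mm high, 0.2 to 0.3 kg; the point is 50 mm above its underside, z along the barrel (up). The three look alike; any one may be the jammed one. Grip the barrel's top 25 mm, best with the fingers across the row; nothing beside it there for 35 mm.
- press_b (a point): Centre of the top face of the thumb plate of that dispenser's plunger: a metal disc 34 mm in diameter and 10 mm thick on a 12 mm stem, to be pressed straight down. It lies 40 mm above the barrel's top when fully out and 16 mm above it when home (66 mm above disp_b_mid).
- plunger_b (a joint): How far that plunger is pressed in (m): 0 out, 0.024 home, where it meets a rubber bumper (then 2.5 N more per mm; over 0.0225 counts as home). Starts 0 to 5 mm in, stays where left. Sound: a steady 4 to 5 N to home. Jammed: easy at first, then from about 0.012 on 3 N more per mm, never home; springs back a few mm when let go. Over 16 N on the thumb plate breaks it.
- disp_c_mid (a point): Centre of the barrel of the piston dispenser in the end slot nearest the caddy's -y end: white plastic barrel with metal cap, 44 mm diameter, 100 mm high, 0.2 to 0.3 kg; the point is 50 mm above its underside, z along the barrel (up). The three look alike; any one may be the jammed one. Grip the barrel's top 25 mm, best with the fingers across the row; nothing beside it there for 35 mm.
- press_c (a point): Centre of the top face of the thumb plate of that dispenser's plunger: a metal disc 34 mm in diameter and 10 mm thick on a 12 mm stem, to be pressed straight down. It lies 40 mm above the barrel's top when fully out and 16 mm above it when home (66 mm above disp_c_mid).
- plunger_c (a joint): How far that plunger is pressed in (m): 0 out, 0.024 home, where it meets a rubber bumper (then 2.5 N more per mm; over 0.0225 counts as home). Starts 0 to 5 mm in, stays where left. Sound: a steady 4 to 5 N to home. Jammed: easy at first, then from about 0.012 on 3 N more per mm, never home; springs back a few mm when let go. Over 16 N on the thumb plate breaks it.
- basket_floor (a point): Centre of the inner floor of the green plastic strainer basket, fixed, round, open on top: inside floor 140 mm across, rim 170 mm across and 61 mm above the ledge; the inner floor lies 6 mm above the ledge.
- jar_mid (a point): Centre of a bystander to be left alone: glass jar with a swing-top wire seal, 90 mm in diameter, 145 mm high.
- paddle_mid (a point): Centre of a bystander to be left alone: wooden rice paddle lying flat near the robot, 190 x 64 x 8 mm; the point lies between handle and blade.
- cup_mid (a point): Centre of a bystander to be left alone: steel cup, 72 mm in diameter, 75 mm high.
- bowl_mid (a point): Centre of a bystander to be left alone: white ceramic bowl, 110 mm in diameter, 50 mm high.
- tin_mid (a point): Centre of a bystander to be left alone: small metal tin, 26 mm in diameter, 50 mm high, in a narrow bay of the caddy between two slots.
- bottle_mid (a point): Centre of a bystander to be left alone: green glass bottle, 60 mm in diameter, 160 mm high.
Things that resemble listed ones, but are neither listed nor needed, are in the scene too. Leave any blue, orange or pink look-alike of the part that bears disp_b_mid alone.

How it is judged:
By the outcome, as a careful person would: the job done as asked, in the order asked, and still so for the second after the job is handed in, with the robot touching nothing.
It also fails if it takes over 58 s, if anything falls off the work surface, if the arm or the gripper's body presses on something with over 40 N, if the wrist force passes 120 N, or if a joint passes its speed limit or range.

## Working session

There is one attempt and no reset: what is moved stays moved. The work goes in short steps, Python scripts to look and compute and a tool call to move; the robot and the scene stay as the last step left them, time stands still between calls to the robot, and variables do not carry over. Pictures are saved under pics/ and viewed, and the job is handed in when it is done.

Besides the shell and the picture viewer there is one more tool, called after "Emit:" in YAML: its name, and indented under it one key for each argument. drive_tool: Moves the arm, as the interface text tells. Its arguments: {"type":"object","properties":{"increments":{"type":"array"},"gripper":{"type":"number"},"newtons":{"type":"number"}},"required":["increments"]}

```bash
mkdir -p pics
python3 - <<'E'
from plant import bot
import cv2,numpy as np
s=bot.sense()
print({k:np.round(v,3).tolist() for k,v in s.items()})
for n in ["side","top"]:
    im=bot.capture(n); cv2.imwrite(f"pics/{n}0.png",im[:,:,::-1])
    m=bot.camera_model(n); R=np.array(m["R"]);t=np.array(m["t"])
    print(n,"cam at",(-R.T@t).round())
    for q in ["disp_b_mid","press_b","caddy","basket_floor","tin_mid","jar_mid","cup_mid","bowl_mid","bottle_mid","paddle_mid"]:
        for d in bot.spot_in(n,q)[:6]:
            if d["conf"]>0.2: print(q,round(d["conf"],2),(R.T@(np.array(d["centre"])-t)).round(1))
print(bot.sense()["clock"])
E
```

```text
{'clock': 0.0, 'joint_positions': [1.271, 0.308, 1.508, 0.0, 1.328, -0.074], 'qd': [-0.001, 0.001, -0.0, -0.0, -0.001, 0.003], 'effort': [-0.0, -45.753, -25.192, -0.0, 0.013, -0.0], 'ee_pos': [128.555, 559.732, 230.39], 'tcp_rot': [0.176, 1.564, -0.179], 'wrist_force': [-0.149, 0.094, -0.097], 'ft_torque': [0.045, -0.047, -0.024], 'width': 1.006}
side cam at [-193. -800.  806.]
disp_b_mid 0.98 [683.2 165.1  72.8]
disp_b_mid 0.92 [671.6  81.   92.8]
disp_b_mid 0.91 [531.9  56.6  93.3]
disp_b_mid 0.83 [516.1 255.4  72.3]
press_b 0.68 [672.5  84.1 136.6]
press_b 0.68 [518.3 262.5 130.2]
press_b 0.6 [680.  170.9 140.5]
press_b 0.57 [509.9 145.8 140.5]
press_b 0.42 [532.3  64.8 139.1]
press_b 0.41 [555.8 -15.5 142.1]
caddy 0.69 [526.7  41.4  29.3]
caddy 0.4 [532.2  56.3  94.1]
basket_floor 0.72 [510.  146.7 140.8]
basket_floor 0.67 [ 585.7 -235.8    3.4]
tin_mid 0.53 [526.4  38.1  26.3]
tin_mid 0.41 [523.2 109.6  49.9]
jar_mid 0.62 [607.1 347.7  98.8]
cup_mid 0.87 [ 394.9 -128.1   51.1]
cup_mid 0.4 [756.2 -19.   33.9]
bowl_mid 0.9 [754.1 -22.6  34.7]
bottle_mid 0.85 [ 633.3 -465.1   89.7]
paddle_mid 0.69 [387.1 112.3   9. ]
top cam at [ 357.   -8. 1213.]
disp_b_mid 0.97 [519.8 257.7 104.1]
disp_b_mid 0.87 [672.2 168.8 102.7]
disp_b_mid 0.73 [528.2  61.  105.6]
disp_b_mid 0.61 [663.5  91.3 100.1]
disp_b_mid 0.33 [555.1 -10.7 106.1]
press_b 0.59 [685.4 171.3 139.2]
press_b 0.52 [559.7 -16.9 142.4]
press_b 0.49 [512.  155.8 140.8]
press_b 0.49 [672.2  92.7 140.2]
press_b 0.47 [520.5 265.7 140. ]
caddy 0.73 [533.7  50.7  26.3]
caddy 0.71 [561.7 -12.4 142.1]
basket_floor 0.74 [ 589.6 -237.4    3.9]
basket_floor 0.27 [511.9 154.2 139.5]
jar_mid 0.91 [604.9 360.2 120.7]
cup_mid 0.58 [ 398.6 -122.1   12.2]
bowl_mid 0.57 [747.6 -30.8  21.8]
bottle_mid 0.58 [ 644.2 -443.3  100. ]
bottle_mid 0.27 [532.4  69.4 143. ]
paddle_mid 0.59 [385.8 124.2  10.9]
1.1
```

View pics/side0.png

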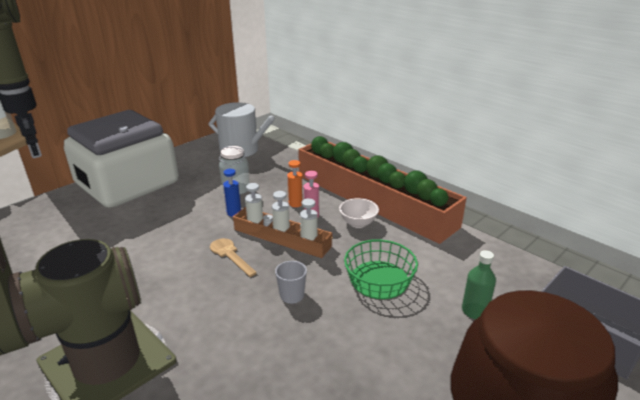

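View pics/top0.png

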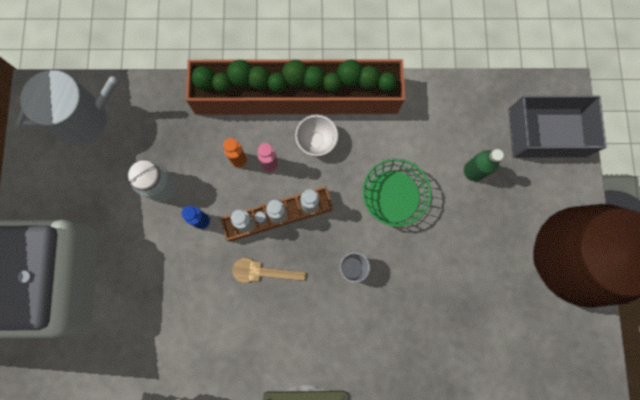

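```bash
cat > h.py <<'E'
from plant import bot
import numpy as np, cv2
from scipy.spatial.transform import Rotation as Ro
def ray(n,px,z,m=None):
    m=m or bot.camera_model(n);K,R,t=[np.array(m[k]) for k in("K","R","t")]
    c=-R.T@t; d=R.T@np.linalg.inv(K)@[px[0],px[1],1]
    return c+d*(z-c[2])/d[2]
def proj(n,X,m=None):
    m=m or bot.camera_model(n);K,R,t=[np.array(m[k]) for k in("K","R","t")]
    p=K@(R@np.array(X)+t);return p[:2]/p[2]
def st():
    s=bot.sense();R=Ro.from_rotvec(s["tcp_rot"]).as_matrix()
    return s,np.array(s["ee_pos"]),R
def plan(X,yaw=None):
    "tool-axes shift from measured pose; yaw = world direction of tool y"
    s,p,R=st(); print("t",round(s["clock"],2),"p",p.round(1),"y",R[:,1].round(3),"x",R[:,0].round(3),"shift",(R.T@(np.array(X)-p)).round(1))
    if yaw is not None:
        d=R.T@np.array([np.cos(yaw),np.sin(yaw),0]); a=np.arctan2(d[2],d[1]); print("twist",a, (a+np.pi/2)%np.pi-np.pi/2)
E
python3 - <<'E'
from h import *
print(ray("top",(90,230),180).round(),ray("top",(95,335),180).round(),ray("top",(60,222),0).round(), ray("top",(90,335),0).round())
for n in ["top","side"]:
    im=cv2.imread(f"pics/{n}0.png")
    r=(slice(160,260),slice(190,350)) if n=="top" else (slice(160,260),slice(200,360))
    cv2.imwrite(f"pics/{n}0z.png",cv2.resize(im[r],None,fx=5,fy=5,interpolation=cv2.INTER_CUBIC))
plan([533.5,67,231],0.269)
E
```

```text
[480. 470. 180.] [256. 442. 180.] [522. 632.   0.] [239. 533.   0.]
t 1.1 p [128.7 560.4 231.3] y [ 0.224  0.975 -0.   ] x [ 0. -0. -1.] shift [ 3.000e-01 -3.903e+02  5.049e+02]
twist 1.0760434467114788 1.0760434467114788
```

View pics/top0z.png

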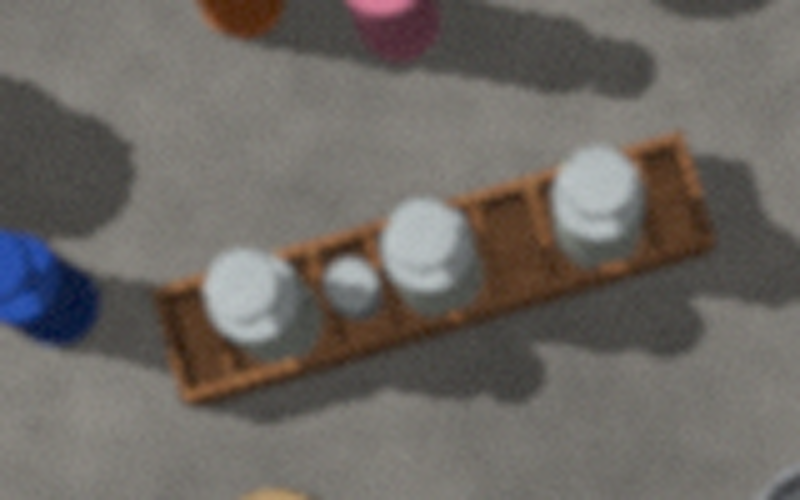

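View pics/side0z.png

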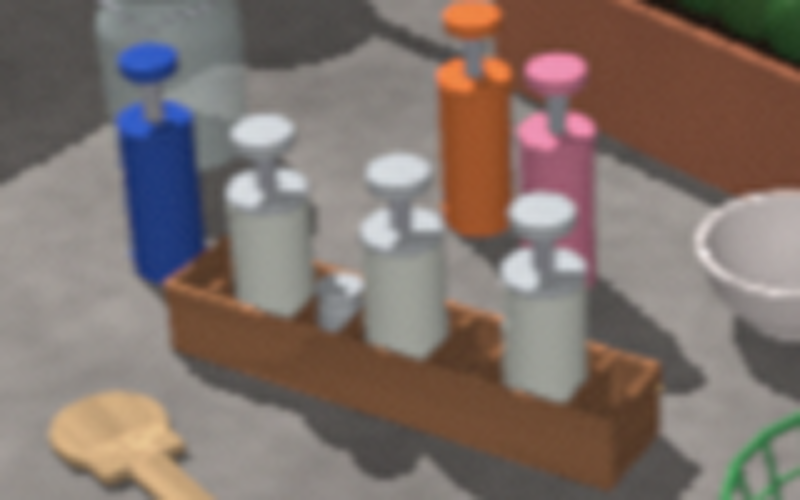

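Run:
```python
from h import *
for k,a,b in [("a",(240,219),(252.4,186.2)),("b",(275,208),(279.8,194.4)),("c",(309.4,196.4),(308.4,202.4))]:
    print(k,ray("top",a,143).round(1),ray("side",b,143).round(1))
for z in (140,180,220): print(z,ray("side",(105,150),z).round(),ray("side",(175,150),z).round())
print(ray("side",(110,200),0).round(),ray("side",(175,160),0).round())
for n,px in[("top",(399,197)),("side",(381,280))]: print(ray(n,px,6).round(1))
plan([514,151,350],0.269)
```

```text
a [507.2 146.1 143. ] [511.7 147.2 143. ]
b [532.4  65.9 143. ] [533.9  62.6 143. ]
c [559.2 -13.7 143. ] [557.7 -18.8 143. ]
140 [342. 653. 140.] [492. 497. 140.]
180 [309. 566. 180.] [451. 419. 180.]
220 [277. 479. 220.] [409. 342. 220.]
[300. 603.   0.] [591. 698.   0.]
[ 582.2 -249.9    6. ]
[ 583.3 -241.1    6. ]
t 1.1 p [128.7 560.4 231.3] y [ 0.224  0.975 -0.   ] x [ 0. -0. -1.] shift [-118.7 -312.8  467.1]
twist 1.0760434467114788 1.0760434467114788
```

Emit:
drive_tool:
  increments:
    - [[-40,-10,13],0]
    - [[-80,-25,32],0.05]
    - [[-100,-50,65],0.18]
    - [[-100,-76,98],0.31]
    - [[-100,-103,134],0.44]
    - [[-100,-131,170],0.57]
    - [[-100,-160,207],0.7]
    - [[-100,-188,243],0.83]
    - [[-100,-215,278],0.96]
    - [[-100,-243,314],1.08]
  gripper: -1

```text
clock: 2.1
ee_pos: [381.2, 251.8, 331.6]
tcp_rot: [1.016, 1.321, -1.015]
wrist_force: [0.1, 0.4, 0.5]
width: -0.004
```

Run:
```python
from h import *
plan([533,65,320],0.29)
```

```text
t 2.1 p [381.2 251.8 331.6] y [0.966 0.257 0.001] x [ 0.001  0.001 -1.   ] shift [ 11.6  98.7 219.5]
twist -0.03003200640010797 -0.030032006400108058
```

Emit:
drive_tool:
  increments:
    - [[1,15,33],0]
    - [[3,32,71],-0.01]
    - [[5,50,111],-0.02]
    - [[7,66,147],-0.03]
    - [[9,80,178],-0.03]
    - [[10,90,200],-0.03]
    - [[11,96,213],-0.03]
    - [[11,99,219],-0.03]
    - [[11,99,219],-0.03]
    - [[11,99,219],-0.03]

```text
clock: 3.1
ee_pos: [532.6, 68.7, 320.4]
tcp_rot: [0.989, 1.335, -0.989]
wrist_force: [0.2, 0.1, 0.0]
width: -0.002
```

Run:
```python
from h import *
plan([509.5,147,152],0.29)
m=bot.camera_model("wrist"); im=bot.capture("wrist"); cv2.imwrite("pics/w1.png",im[:,:,::-1])
np.save("w1.npy",m,allow_pickle=True)
R=np.array(m["R"]);t=np.array(m["t"]);print(-R.T@t)
for q in ["disp_b_mid","press_b","caddy","tin_mid"]:
    for d in bot.spot_in("wrist",q)[:6]:
        if d["conf"]>0.2: print(q,round(d["conf"],2),(R.T@(np.array(d["centre"])-t)).round(1))
```

```text
t 3.1 p [532.6  68.7 320.4] y [ 0.957  0.291 -0.   ] x [-0.     0.001 -1.   ] shift [168.5   0.7 -81.6]
twist 0.005728036250311138 0.005728036250311153
[511.01580413 143.74956483 462.19827491]
disp_b_mid 0.89 [534.5  78.1 140.2]
disp_b_mid 0.7 [664.9  99.8 100.4]
disp_b_mid 0.69 [677.6 173.2  96.4]
disp_b_mid 0.6 [536.   68.  140.9]
press_b 0.95 [515.2 149.4 145.4]
press_b 0.91 [687.1 174.8 138.6]
press_b 0.86 [534.6  64.2 142.1]
press_b 0.8 [559.4  -0.6 139.9]
press_b 0.56 [674.2  93.4 145.5]
caddy 0.58 [527.  108.2  41. ]
tin_mid 0.97 [527.4 108.8  53.3]
```

View pics/w1.png

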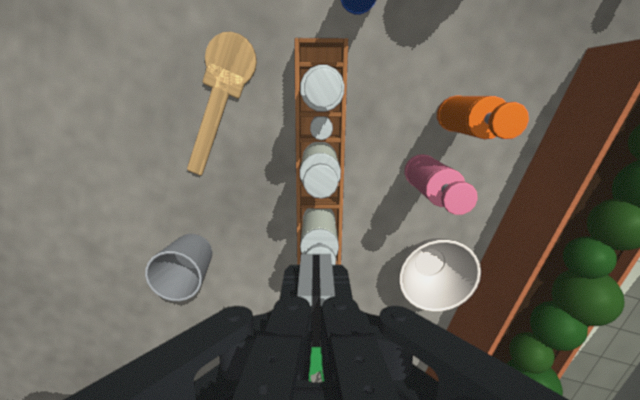

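Run:
```python
from h import *
m=np.load("w1.npy",allow_pickle=True).item()
print("a",ray("w",(323,85),144,m),"b",ray("w",(321,181),143,m))
L=[ray("w",p,45,m)[:2] for p in [(296,40),(347,40),(296,250),(343,250),(297,205)]]
print(np.round(L,1))
e=(L[0]+L[1])/2; print(e)
d=L[0]-L[2];print(np.arctan2(-d[0],d[1])); d=L[1]-L[3];print(np.arctan2(-d[0],d[1]))
plan([511,149.5,152])
```

```text
a [514.46211188 153.55540595 144.        ] b [538.48675866  70.06737632 143.        ]
[[472.9 192.9]
 [527.  209.4]
 [543.  -52.9]
 [603.1 -34.6]
 [526.8   8.3]]
[499.91875307 201.12582805]
0.27792399375191446
0.30253272877447457
t 3.35 p [532.8  68.6 320.6] y [0.956 0.292 0.   ] x [ 0.  0. -1.] shift [168.6   2.7 -83.8]
```

Emit:
drive_tool:
  increments:
    - [[20,2,-30],0]
    - [[50,4,-65],0]
    - [[85,4,-84],0]
    - [[115,4,-84],0]
    - [[140,4,-84],0]
    - [[155,4,-84],0]
    - [[163,4,-84],0]
    - [[168,4,-84],0]
    - [[170,4,-84],0]
    - [[170,4,-84],0]

```text
clock: 4.35
ee_pos: [513.2, 149.5, 150.9]
tcp_rot: [0.99, 1.334, -0.988]
wrist_force: [0.7, -0.7, -0.5]
width: -0.003
```

Run:
```python
from h import *
plan([512.5,150,134])
for n in("side","wrist"):
    im=bot.capture(n)
    if n=="side": im=cv2.resize(im[150:260,200:360],None,fx=5,fy=5,interpolation=cv2.INTER_CUBIC)
    cv2.imwrite(f"pics/{n}2.png",im[:,:,::-1])
```

```text
t 4.35 p [513.2 149.5 150.9] y [0.957 0.291 0.001] x [ 0.001  0.    -1.   ] shift [16.9 -0.5 -0.7]
```

View pics/side2.png

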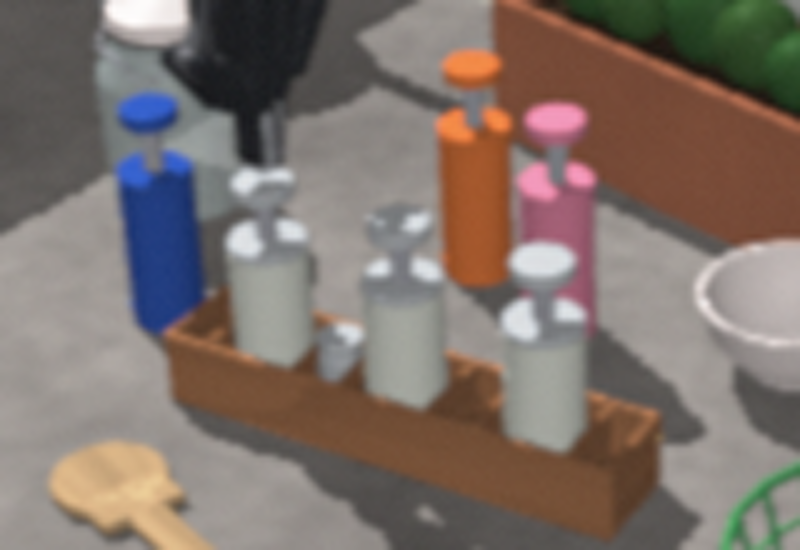

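View pics/wrist2.png

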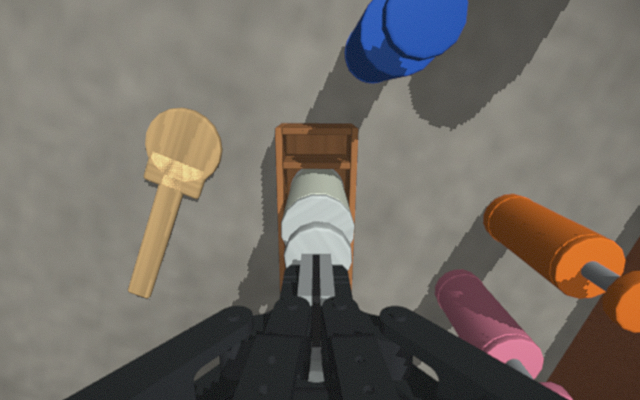

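Emit:
drive_tool:
  increments:
    - [[2,0,0],0]
    - [[4,0,0],0]
    - [[6,0,0],0]
    - [[8,0,0],0]
    - [[10,0,0],0]
    - [[11.5,0,0],0]
    - [[13,0,0],0]
    - [[14.5,0,0],0]
    - [[15.5,0,0],0]
    - [[16,0,0],0]

```text
clock: 5.45
ee_pos: [512.7, 149.4, 134.2]
tcp_rot: [0.989, 1.334, -0.989]
wrist_force: [-0.9, 0.0, 3.3]
width: 0.001
```

Emit:
drive_tool:
  increments:
    - [[0.5,0,0],0]
    - [[1,0,0],0]
    - [[1.5,0,0],0]
    - [[2,0,0],0]
    - [[2.4,0,0],0]
    - [[2.7,0,0],0]
    - [[3,0,0],0]
    - [[3,0,0],0]
    - [[3,0,0],0]
    - [[3,0,0],0]

```text
clock: 6.45
ee_pos: [512.7, 149.4, 131.2]
tcp_rot: [0.989, 1.334, -0.989]
wrist_force: [-1.2, -1.0, 2.6]
width: 0.004
```

Emit:
drive_tool:
  increments:
    - [[0.4,0,0],0]
    - [[0.8,0,0],0]
    - [[1.2,0,0],0]
    - [[1.5,0,0],0]
    - [[1.8,0,0],0]
    - [[2,0,0],0]
    - [[2.2,0,0],0]
    - [[2.4,0,0],0]
    - [[2.6,0,0],0]
    - [[2.8,0,0],0]

```text
clock: 7.45
ee_pos: [512.7, 149.4, 128.5]
tcp_rot: [0.989, 1.334, -0.989]
wrist_force: [0.0, -0.6, 2.9]
width: 0.001
```

Emit:
drive_tool:
  increments:
    - [[0.8,0,0],0]
    - [[1.6,0,0],0]
    - [[2.4,0,0],0]
    - [[3.2,0,0],0]
    - [[4,0,0],0]
    - [[4.7,0,0],0]
    - [[5.3,0,0],0]
    - [[5.8,0,0],0]
    - [[6.1,0,0],0]
    - [[6.3,0,0],0]

```text
clock: 8.45
ee_pos: [512.7, 149.4, 122.2]
tcp_rot: [0.989, 1.334, -0.989]
wrist_force: [-0.3, -0.3, 3.4]
width: 0.0
```

Emit:
drive_tool:
  increments:
    - [[0.3,0,0],0]
    - [[0.6,0,0],0]
    - [[0.9,0,0],0]
    - [[1.2,0,0],0]
    - [[1.5,0,0],0]
    - [[1.5,0,0],0]
    - [[1.5,0,0],0]
    - [[1.5,0,0],0]
    - [[1.5,0,0],0]
    - [[1.5,0,0],0]

```text
clock: 9.45
ee_pos: [512.8, 149.4, 120.9]
tcp_rot: [0.989, 1.334, -0.989]
wrist_force: [-0.8, 0.3, 6.5]
width: -0.002
```

Run:
```python
from h import *
plan([536,67.5,150])
im=bot.capture("side")
im=cv2.resize(im[150:260,200:360],None,fx=5,fy=5,interpolation=cv2.INTER_CUBIC)
cv2.imwrite(f"pics/side3.png",im[:,:,::-1])
print(bot.sense()["wrist_force"])
```

```text
t 9.45 p [512.8 149.4 120.9] y [0.957 0.291 0.   ] x [ 0.  0. -1.] shift [-29.1  -1.6  85.1]
[-0.14855473 -0.77508921  5.05879995]
```

View pics/side3.png

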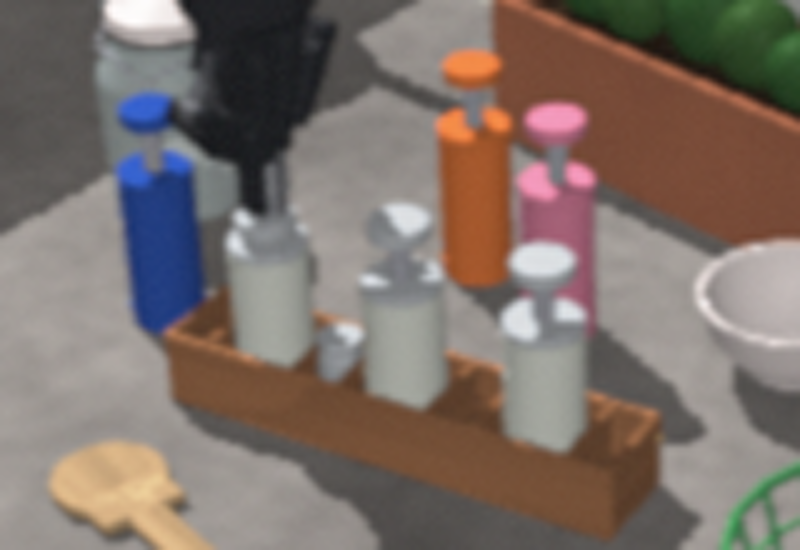

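Emit:
drive_tool:
  increments:
    - [[-15,0,0],0]
    - [[-35,0,0],0]
    - [[-40,-1,25],0]
    - [[-40,-1.5,60],0]
    - [[-40,-1.5,80],0]
    - [[-36,-1.5,85],0]
    - [[-32,-1.5,85],0]
    - [[-29,-1.5,85],0]
    - [[-28,-1.5,85],0]
    - [[-28,-1.5,85],0]

```text
clock: 10.5
ee_pos: [535.4, 68.5, 148.2]
tcp_rot: [0.988, 1.336, -0.989]
wrist_force: [0.3, 0.5, 0.2]
width: -0.001
```

Emit:
drive_tool:
  increments:
    - [[2,0,0],0]
    - [[4,0,0],0]
    - [[6,0,0],0]
    - [[8,0,0],0]
    - [[10,0,0],0]
    - [[11.5,0,0],0]
    - [[13,0,0],0]
    - [[13.5,0,0],0]
    - [[14,0,0],0]
    - [[14,0,0],0]

```text
clock: 11.5
ee_pos: [536.0, 67.6, 134.7]
tcp_rot: [0.989, 1.334, -0.989]
wrist_force: [-0.2, 0.7, 2.5]
width: -0.001
```

Run:
```python
from h import *
plan([536,67.5,150])
im=bot.capture("side")
im=cv2.resize(im[150:260,200:360],None,fx=5,fy=5,interpolation=cv2.INTER_CUBIC)
cv2.imwrite(f"pics/side4.png",im[:,:,::-1])
print(bot.sense()["wrist_force"])
```

```text
t 11.5 p [536.   67.6 134.7] y [0.957 0.291 0.   ] x [ 0.  0. -1.] shift [-15.3  -0.1   0.1]
[ 0.16165425 -0.16729678  3.29016433]
```

View pics/side4.png

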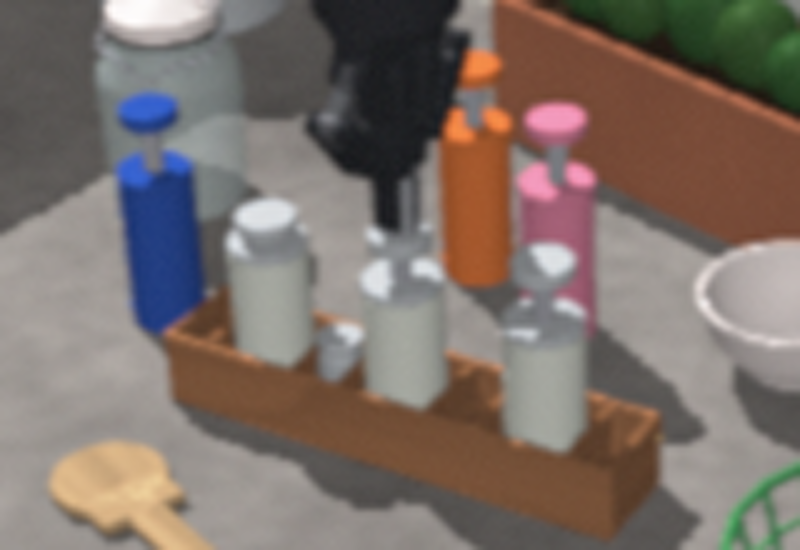

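Emit:
drive_tool:
  increments:
    - [[0.4,0,0],0]
    - [[0.8,0,0],0]
    - [[1.2,0,0],0]
    - [[1.6,0,0],0]
    - [[2,0,0],0]
    - [[2.3,0,0],0]
    - [[2.5,0,0],0]
    - [[2.7,0,0],0]
    - [[2.7,0,0],0]
    - [[2.7,0,0],0]

```text
clock: 12.55
ee_pos: [536.0, 67.6, 132.0]
tcp_rot: [0.989, 1.334, -0.989]
wrist_force: [-0.6, 0.2, 3.5]
width: 0.0
```

Emit:
drive_tool:
  increments:
    - [[0.3,0,0],0]
    - [[0.6,0,0],0]
    - [[0.9,0,0],0]
    - [[1.2,0,0],0]
    - [[1.5,0,0],0]
    - [[1.7,0,0],0]
    - [[1.9,0,0],0]
    - [[2,0,0],0]
    - [[2,0,0],0]
    - [[2,0,0],0]

```text
clock: 13.55
ee_pos: [536.0, 67.6, 130.0]
tcp_rot: [0.989, 1.334, -0.989]
wrist_force: [0.6, 0.5, 3.2]
width: -0.001
```

Emit:
drive_tool:
  increments:
    - [[1,0,0],0]
    - [[2,0,0],0]
    - [[3,0,0],0]
    - [[4,0,0],0]
    - [[5,0,0],0]
    - [[6,0,0],0]
    - [[7,0,0],0]
    - [[8,0,0],0]
    - [[8.7,0,0],0]
    - [[9.2,0,0],0]

```text
clock: 14.55
ee_pos: [536.0, 67.6, 120.9]
tcp_rot: [0.989, 1.334, -0.989]
wrist_force: [-0.7, 1.0, 6.5]
width: 0.001
```

Run:
```python
from h import *
plan([559.5,-14.5,150])
print(bot.sense()["wrist_force"])
```

```text
t 14.55 p [536.   67.6 120.9] y [0.957 0.291 0.   ] x [ 0.  0. -1.] shift [-29.1  -1.4  85.4]
[-0.72842936  0.98697002  6.52257108]
```

Emit:
drive_tool:
  increments:
    - [[-15,0,0],0]
    - [[-35,0,0],0]
    - [[-40,-1,25],0]
    - [[-40,-1.5,60],0]
    - [[-40,-1.5,80],0]
    - [[-36,-1.5,85],0]
    - [[-32,-1.5,85],0]
    - [[-29,-1.5,85],0]
    - [[-28,-1.5,85],0]
    - [[-28,-1.5,85],0]

```text
clock: 15.55
ee_pos: [558.6, -13.2, 148.3]
tcp_rot: [0.988, 1.336, -0.989]
wrist_force: [0.2, -0.4, -0.2]
width: 0.003
```

Run:
```python
from h import *
plan([559.5,-14.5,135])
im=bot.capture("side")
im=cv2.resize(im[150:260,200:360],None,fx=5,fy=5,interpolation=cv2.INTER_CUBIC)
cv2.imwrite(f"pics/side5.png",im[:,:,::-1])
im=bot.capture("wrist");cv2.imwrite(f"pics/wrist5.png",im[:,:,::-1])
```

```text
t 15.55 p [558.6 -13.2 148.3] y [ 0.956  0.292 -0.001] x [-0.001  0.    -1.   ] shift [13.3  0.5  1.5]
```

View pics/side5.png

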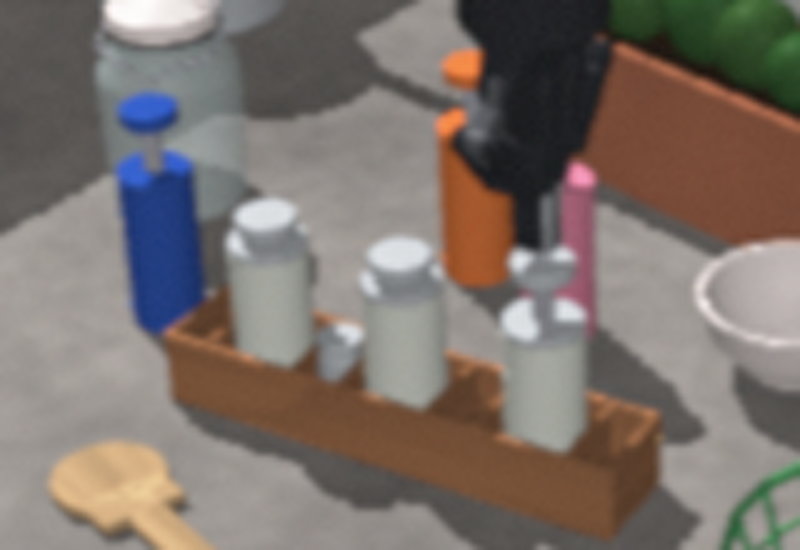

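View pics/wrist5.png

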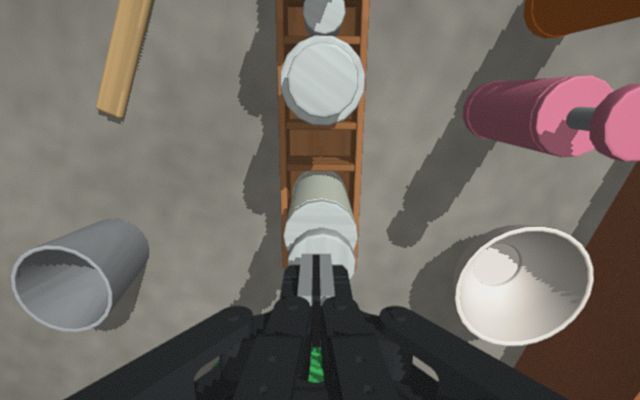

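Emit:
drive_tool:
  increments:
    - [[2,0.5,0],0]
    - [[4,1,1],0]
    - [[6,1,1],0]
    - [[8,1,1],0]
    - [[9.5,1,1],0]
    - [[11,1,1],0]
    - [[12,1,1],0]
    - [[12.7,1,1],0]
    - [[13,1,1],0]
    - [[13,1,1],0]

```text
clock: 16.65
ee_pos: [560.6, -14.9, 135.8]
tcp_rot: [0.989, 1.334, -0.989]
wrist_force: [-0.3, -0.8, 3.1]
width: -0.001
```

Emit:
drive_tool:
  increments:
    - [[0.3,0,0],0]
    - [[0.6,0,0],0]
    - [[0.9,0,0],0]
    - [[1.2,0,0],0]
    - [[1.5,0,0],0]
    - [[1.7,0,0],0]
    - [[1.8,0,0],0]
    - [[1.8,0,0],0]
    - [[1.8,0,0],0]
    - [[1.8,0,0],0]

```text
clock: 17.65
ee_pos: [560.6, -14.8, 134.0]
tcp_rot: [0.989, 1.334, -0.989]
wrist_force: [0.3, -1.0, 2.9]
width: -0.0
```

Emit:
drive_tool:
  increments:
    - [[0.3,0,0],0]
    - [[0.6,0,0],0]
    - [[0.9,0,0],0]
    - [[1.1,0,0],0]
    - [[1.3,0,0],0]
    - [[1.5,0,0],0]
    - [[1.5,0,0],0]
    - [[1.5,0,0],0]
    - [[1.5,0,0],0]
    - [[1.5,0,0],0]

```text
clock: 18.65
ee_pos: [560.6, -14.8, 132.9]
tcp_rot: [0.989, 1.334, -0.989]
wrist_force: [0.2, 1.6, 5.6]
width: 0.002
```

Emit:
drive_tool:
  increments:
    - [[0.2,0,0],0]
    - [[0.4,0,0],0]
    - [[0.6,0,0],0]
    - [[0.8,0,0],0]
    - [[1,0,0],0]
    - [[1,0,0],0]
    - [[1,0,0],0]
    - [[1,0,0],0]
    - [[1,0,0],0]
    - [[1,0,0],0]

```text
clock: 19.65
ee_pos: [560.7, -14.8, 132.3]
tcp_rot: [0.989, 1.334, -0.989]
wrist_force: [-0.5, -0.5, 7.8]
width: -0.003
```

Run:
```python
from h import *
plan([560.5,-14.5,200])
```

```text
t 19.65 p [560.7 -14.8 132.3] y [0.957 0.291 0.001] x [ 0.001 -0.    -1.   ] shift [-67.7  -0.1  -0.4]
```

Emit:
drive_tool:
  increments:
    - [[-20,0,0],0]
    - [[-45,0,0],0]
    - [[-70,0,10],0]
    - [[-90,0,35],0]
    - [[-100,0,60],0]
    - [[-100,0,75],0]
    - [[-100,0,84],0]
    - [[-100,0,85],0]
    - [[-100,0,85],0]
    - [[-100,0,85],0]
  gripper: 1

```text
clock: 20.65
ee_pos: [584.4, -95.2, 230.5]
tcp_rot: [0.989, 1.337, -0.99]
wrist_force: [-0.2, 1.1, -0.3]
width: 0.998
```

Run:
```python
from h import *
plan([560.5,-14.5,200])
m=bot.camera_model("wrist"); im=bot.capture("wrist"); cv2.imwrite("pics/w6.png",im[:,:,::-1])
np.save("w6.npy",m,allow_pickle=True)
R=np.array(m["R"]);t=np.array(m["t"]);print(-R.T@t)
for q in ["disp_b_mid","press_b"]:
    for d in bot.spot_in("wrist",q)[:6]:
        if d["conf"]>0.2: print(q,round(d["conf"],2),(R.T@(np.array(d["centre"])-t)).round(1))
im=bot.capture("side")
im=cv2.resize(im[150:310,200:440],None,fx=3.3,fy=3.3,interpolation=cv2.INTER_CUBIC)
cv2.imwrite(f"pics/side6.png",im[:,:,::-1])
```

```text
t 20.65 p [584.4 -95.2 230.5] y [ 0.957  0.291 -0.002] x [-0.002  0.001 -1.   ] shift [ 30.7   0.7 -84.1]
[563.0456721  -20.20960743 372.42660376]
disp_b_mid 0.85 [544.6  54.3  43.4]
disp_b_mid 0.68 [666.8  77.   69.5]
```

View pics/w6.png

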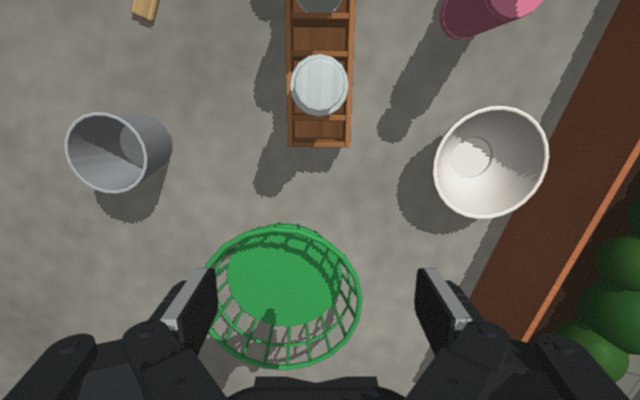

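View pics/side6.png

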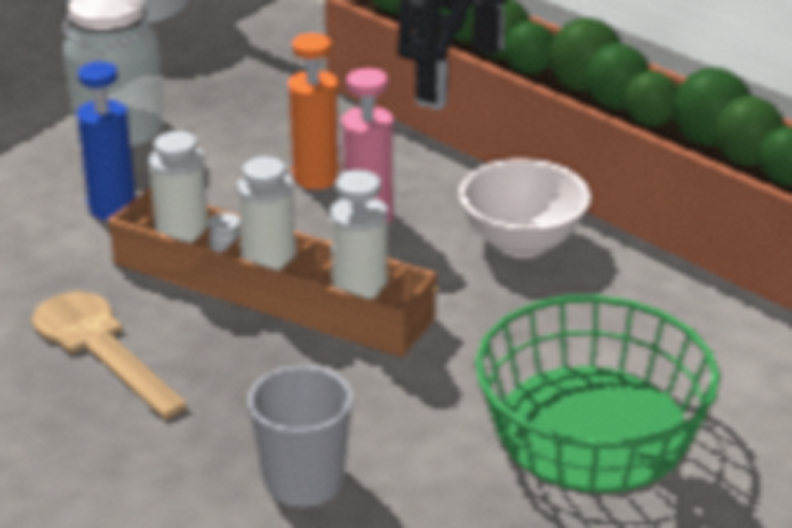

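Run:
```python
from h import *
m=np.load("w6.npy",allow_pickle=True).item()
for p,z in [((319.8,84.5),106),((319.8,83.5),135),((319.8,54),106),((319.8,115.5),106),((291.5,85),106),((348,85),106)]: print("c",ray("w",p,z,m).round(1))
im=cv2.imread("pics/w6.png").astype(int)
g=((im[...,1]-np.maximum(im[...,0],im[...,2]))>50)
k=cv2.morphologyEx(g.astype(np.uint8),cv2.MORPH_OPEN,np.ones((11,11)))
ys,xs=np.nonzero(k[:350,:380]);P=np.array([ray("w",q,6,m)[:2] for q in zip(xs[::20],ys[::20])])
print("floor",cv2.minEnclosingCircle(P.astype(np.float32)),P.mean(0))
# side and top: same
for n in("side","top"):
    im=cv2.imread(f"pics/{n}0.png").astype(int)
    g=((im[...,1]-np.maximum(im[...,0],im[...,2]))>60).astype(np.uint8)
    k=cv2.morphologyEx(g,cv2.MORPH_OPEN,np.ones((5,5)))
    nn,l,s,c=cv2.connectedComponentsWithStats(k); i=1+np.argmax(s[1:,4]); print(n,c[i],s[i])
    ys,xs=np.nonzero(l==i);P=np.array([ray(n,q,6)[:2] for q in zip(xs,ys)])
    print(cv2.minEnclosingCircle(P.astype(np.float32)))
plan([561.5,-16,185])
# rim circle in wrist at z=61
for p in [(283,225),(283,369),(209,290),(361,290)]: print("rim",ray("w",p,61,m).round(1))
```

```text
c [563.2 -12.2 106. ]
c [563.  -12.5 135. ]
c [557.1   7.5 106. ]
c [569.7 -33.4 106. ]
c [543.3 -18.6 106. ]
c [583.1  -6.5 106. ]
floor ((585.3604736328125, -237.6207275390625), 68.07083892822266) [ 583.26290162 -244.7443753 ]
side [384.81981982 275.67387387] [364 268  42  16 555]
((598.40869140625, -240.31692504882812), 52.411720275878906)
top [393.17391304 211.93478261] [390 209   7   7  46]
((542.6765747070312, -233.50050354003906), 10.523837089538574)
t 20.85 p [585.  -95.5 231.4] y [ 0.957  0.292 -0.   ] x [-0.  0. -1.] shift [ 46.4   0.7 -82.8]
rim [ 566.9 -144.8   61. ]
rim [ 612.7 -312.9   61. ]
rim [ 512.4 -237.1   61. ]
rim [ 663.4 -190.9   61. ]
```

Emit:
drive_tool:
  increments:
    - [[5,0,-35],0]
    - [[20,1,-68],0]
    - [[40,1,-84],0]
    - [[60,1,-84.5],0]
    - [[85,1,-84.5],0]
    - [[110,1,-84.5],0]
    - [[132,1,-84.5],0]
    - [[148,1,-84.5],0]
    - [[156,1,-84.5],0]
    - [[158,1,-84.5],0]

```text
clock: 21.85
ee_pos: [561.1, -14.8, 72.8]
tcp_rot: [0.989, 1.336, -0.99]
wrist_force: [0.2, -1.1, 0.1]
width: 1.002
```

Run:
```python
from h import *
plan([561.5,-14.5,73])
im=bot.capture("wrist"); cv2.imwrite("pics/w7.png",im[:,:,::-1])
im=bot.capture("side")
im=cv2.resize(im[150:260,200:360],None,fx=5,fy=5,interpolation=cv2.INTER_CUBIC)
cv2.imwrite(f"pics/side7.png",im[:,:,::-1])
```

```text
t 21.85 p [561.1 -14.8  72.8] y [ 0.957  0.291 -0.001] x [-0.002  0.    -1.   ] shift [-0.3  0.5 -0.1]
```

View pics/w7.png

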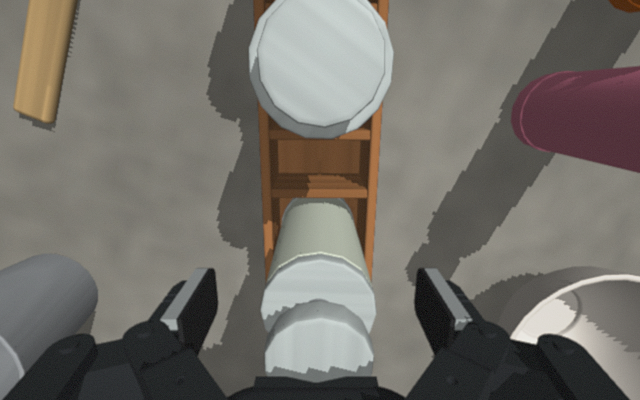

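View pics/side7.png

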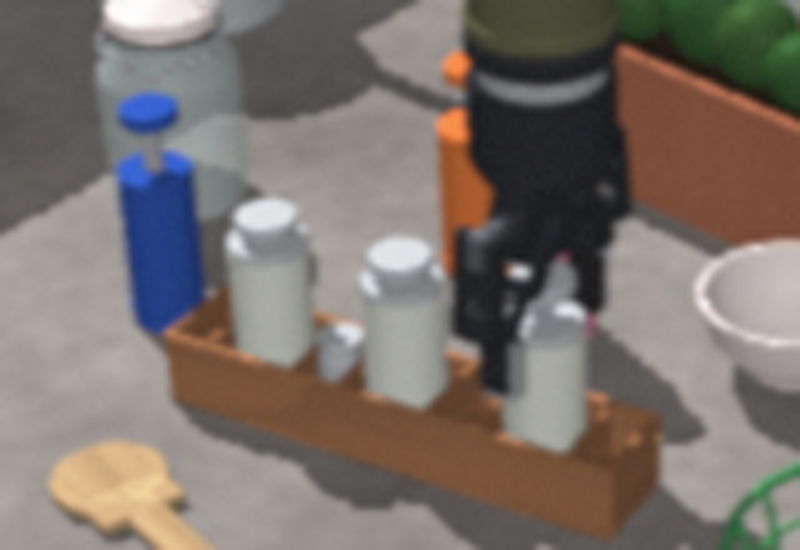

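Run:
```python
from h import *
s,p,R=st()
def q(X): return ((proj("side",X)-[200,150])*5).round()
for k in (-42,-57,42,0): print(k,q(p+R[:,1]*k), q(p+R[:,1]*k+[0,0,33]))
for dz in(-11,11): print(q(p+R[:,1]*-42+R[:,2]*dz))
for c in [(561.5,-14.5),(563,-12.5),(558.5,-16),(557.7,-18.8)]: print(c,q([*c,106]),q([*c,6]))
```

```text
-42 [505. 411.] [503. 357.]
-57 [490. 426.] [489. 372.]
42 [582. 331.] [582. 278.]
0 [545. 370.] [544. 316.]
[486. 405.]
[524. 417.]
(561.5, -14.5) [543. 318.] [545. 475.]
(563, -12.5) [542. 315.] [545. 472.]
(558.5, -16) [540. 321.] [543. 479.]
(557.7, -18.8) [543. 324.] [546. 482.]
```

Emit:
drive_tool:
  increments:
    - [[0,0,0],0]
    - [[0,0,0],0]
    - [[0,0,0],0]
    - [[0,0,0],0]
    - [[0,0,0],0]
    - [[0,0,0],0]
    - [[0,0,0],0]
    - [[0,0,0],0]
    - [[0,0,0],0]
    - [[0,0,0],0]
  gripper: -1
  newtons: 45

```text
clock: 22.95
ee_pos: [562.3, -15.1, 74.6]
tcp_rot: [0.99, 1.333, -0.988]
wrist_force: [-1.0, 0.1, 5.6]
width: 0.505
```

Emit:
drive_tool:
  increments:
    - [[-2,0,0],0]
    - [[-5,0,0],0]
    - [[-10,0,0],0]
    - [[-18,0,0],0]
    - [[-30,0,0],0]
    - [[-45,0,0],0]
    - [[-60,0,0],0]
    - [[-72,0,0],0]
    - [[-79,0,0],0]
    - [[-82,0,0],0]

```text
clock: 23.95
ee_pos: [562.1, -15.0, 156.7]
tcp_rot: [0.99, 1.333, -0.988]
wrist_force: [0.4, -1.0, -2.8]
width: 0.506
```

Run:
```python
from h import *
plan([587,-237,155])
im=bot.capture("side")
im=cv2.resize(im[130:310,200:440],None,fx=3.3,fy=3.3,interpolation=cv2.INTER_CUBIC)
cv2.imwrite(f"pics/side8.png",im[:,:,::-1])
```

```text
t 23.95 p [562.1 -15.  156.7] y [0.957 0.291 0.002] x [ 0.002 -0.    -1.   ] shift [  1.8 -40.7 219.6]
```

View pics/side8.png

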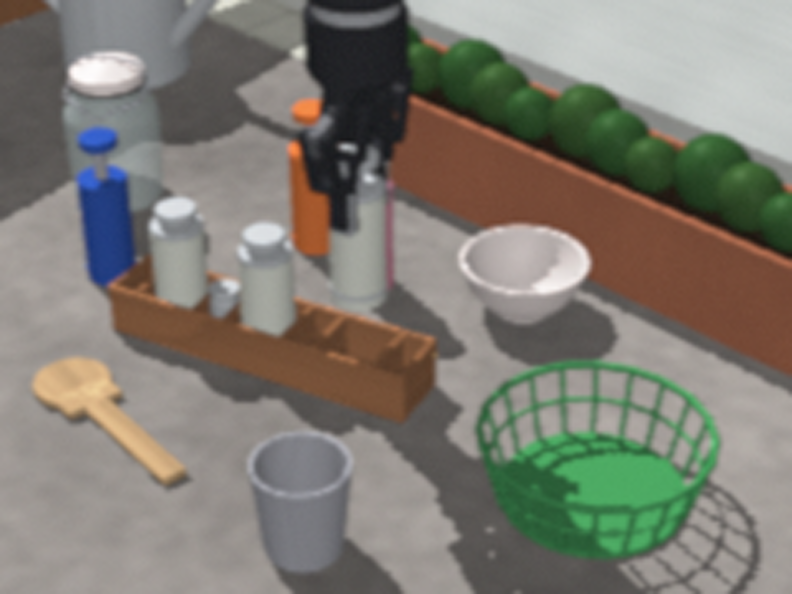

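Emit:
drive_tool:
  increments:
    - [[-3,-2,8],0]
    - [[-6,-5,26],0]
    - [[-8,-10,52],0]
    - [[-8,-16,84],0]
    - [[-8,-22,118],0]
    - [[-8,-28,150],0]
    - [[-8,-33,180],0]
    - [[-8,-37,202],0]
    - [[-8,-40,215],0]
    - [[-8,-40,219],0]

```text
clock: 25.0
ee_pos: [586.5, -237.8, 162.7]
tcp_rot: [0.99, 1.335, -0.991]
wrist_force: [-0.9, 0.2, -2.1]
width: 0.508
```

Run:
```python
from h import *
plan([587,-237,76])
for n in("side","wrist"):
    im=bot.capture(n)
    if n=="side":im=cv2.resize(im[130:310,240:480],None,fx=3.3,fy=3.3,interpolation=cv2.INTER_CUBIC)
    cv2.imwrite(f"pics/{n}9.png",im[:,:,::-1])
```

```text
t 25.0 p [ 586.5 -237.8  162.7] y [ 0.957  0.289 -0.001] x [-0.001  0.    -1.   ] shift [86.7  0.8 -0.5]
```

View pics/side9.png

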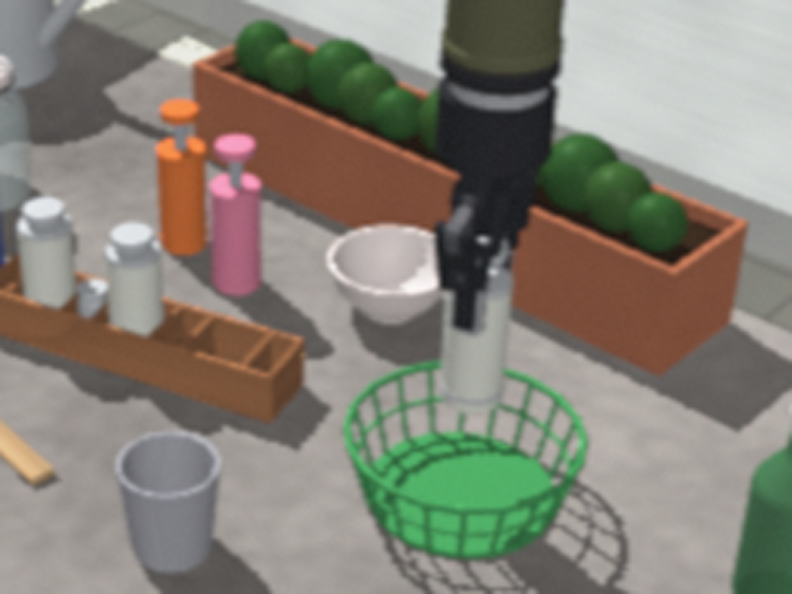

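View pics/wrist9.png

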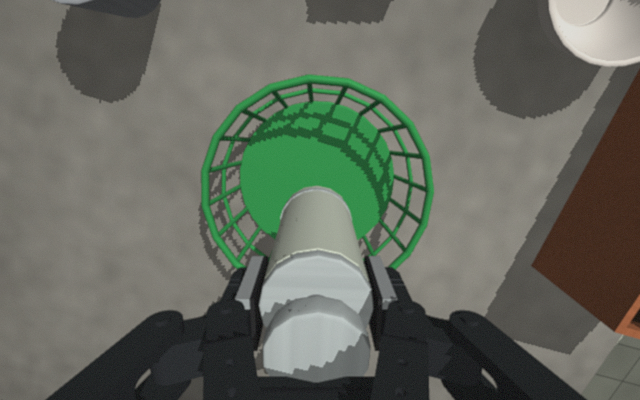

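Emit:
drive_tool:
  increments:
    - [[4,0,0],0]
    - [[12,1,0],0]
    - [[25,1,0],0]
    - [[40,1,0],0]
    - [[55,1,0],0]
    - [[66,1,0],0]
    - [[74,1,0],0]
    - [[79,1,0],0]
    - [[82,1,0],0]
    - [[83,1,0],0]

```text
clock: 26.1
ee_pos: [588.1, -235.9, 80.4]
tcp_rot: [0.989, 1.334, -0.989]
wrist_force: [0.2, -0.8, -2.3]
width: 0.503
```

Emit:
drive_tool:
  increments:
    - [[0.5,0,0],0]
    - [[1,0,0],0]
    - [[1.5,0,0],0]
    - [[2,0,0],0]
    - [[2.5,0,0],0]
    - [[3,0,0],0]
    - [[3.5,0,0],0]
    - [[3.5,0,0],0]
    - [[3.5,0,0],0]
    - [[3.5,0,0],0]

```text
clock: 27.1
ee_pos: [588.0, -235.9, 77.0]
tcp_rot: [0.989, 1.334, -0.989]
wrist_force: [0.1, -0.7, -1.6]
width: 0.51
```

Emit:
drive_tool:
  increments:
    - [[0.4,0,0],0]
    - [[0.8,0,0],0]
    - [[1.2,0,0],0]
    - [[1.6,0,0],0]
    - [[2,0,0],0]
    - [[2,0,0],0]
    - [[2,0,0],0]
    - [[2,0,0],0]
    - [[2,0,0],0]
    - [[2,0,0],0]

```text
clock: 28.1
ee_pos: [587.9, -235.9, 75.0]
tcp_rot: [0.989, 1.334, -0.989]
wrist_force: [-0.3, -0.2, -2.6]
width: 0.502
```

Emit:
drive_tool:
  increments:
    - [[0.4,0,0],0]
    - [[0.8,0,0],0]
    - [[1.2,0,0],0]
    - [[1.5,0,0],0]
    - [[1.5,0,0],0]
    - [[1.5,0,0],0]
    - [[1.5,0,0],0]
    - [[1.5,0,0],0]
    - [[1.5,0,0],0]
    - [[1.5,0,0],0]

```text
clock: 29.1
ee_pos: [588.1, -236.0, 74.7]
tcp_rot: [0.989, 1.334, -0.989]
wrist_force: [-2.5, 0.3, 6.1]
width: 0.504
```

Emit:
drive_tool:
  increments:
    - [[-0.5,0,0],0]
    - [[-0.8,0,0],0]
    - [[-0.8,0,0],0]
    - [[-0.8,0,0],0]
    - [[-0.8,0,0],0]
    - [[-0.8,0,0],0]
    - [[-0.8,0,0],0]
    - [[-0.8,0,0],0]
    - [[-0.8,0,0],0]
    - [[-0.8,0,0],0]
  gripper: 1

```text
clock: 30.1
ee_pos: [587.9, -235.9, 74.3]
tcp_rot: [0.989, 1.334, -0.989]
wrist_force: [1.1, 0.0, 0.5]
width: 0.996
```

Emit:
drive_tool:
  increments:
    - [[-2,0,0],0]
    - [[-8,0,0],0]
    - [[-20,0,0],0]
    - [[-40,0,0],0]
    - [[-65,0,0],0]
    - [[-90,0,0],0]
    - [[-115,0,0],0]
    - [[-135,0,15],0]
    - [[-150,0,40],0]
    - [[-155,0,60],0]

```text
clock: 31.1
ee_pos: [606.9, -294.7, 233.5]
tcp_rot: [0.988, 1.328, -0.988]
wrist_force: [-0.2, 0.7, 0.6]
width: 1.001
```

Run:
```python
from h import *
plan([587,-237,76])
for n in("side","wrist","top"):
    im=bot.capture(n)
    if n=="side":im=cv2.resize(im[130:310,200:440],None,fx=3.3,fy=3.3,interpolation=cv2.INTER_CUBIC)
    if n=="wrist":pass
    cv2.imwrite(f"pics/{n}10.png",im[:,:,::-1])
```

```text
t 31.1 p [ 606.9 -294.7  233.5] y [0.957 0.291 0.004] x [ 0.005 -0.003 -1.   ] shift [157.2  -2.9 -61.7]
```

View pics/side10.png

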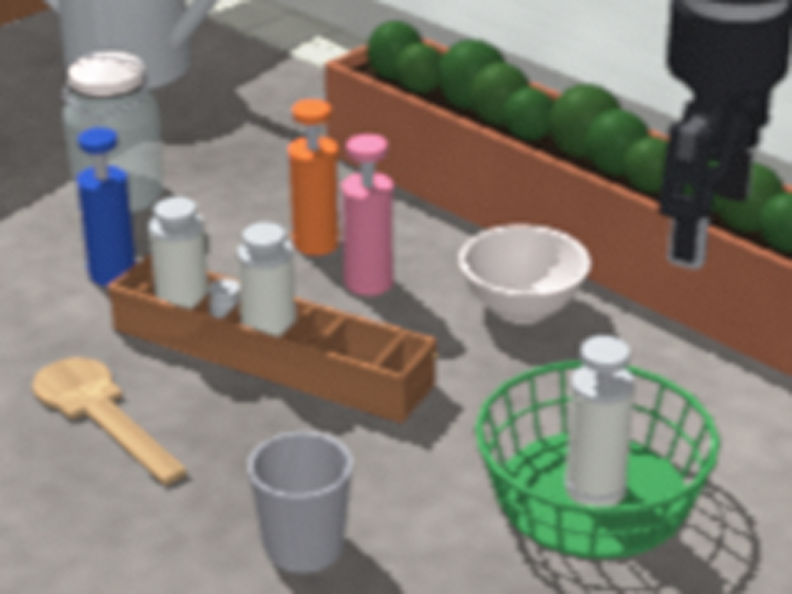

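View pics/wrist10.png

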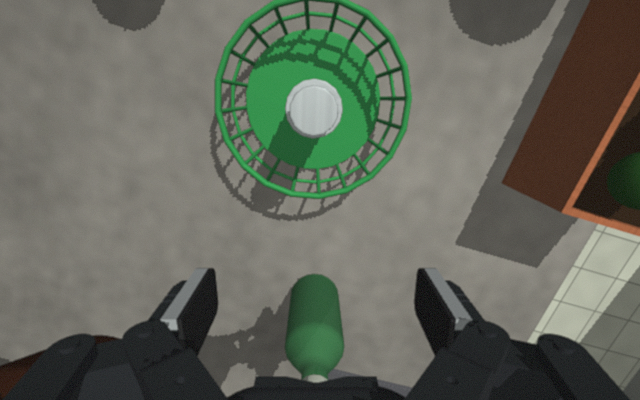

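View pics/top10.png

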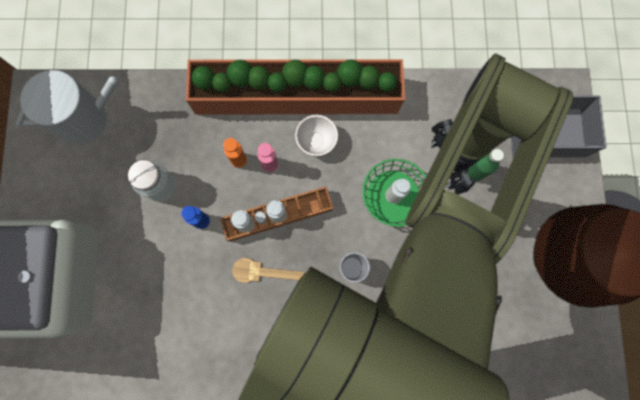

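Run:
```python
from plant import bot
s=bot.sense();print(s["clock"],s["wrist_force"]); print(bot.job_done())
```

```text
31.25 [-0.315234    0.01096416 -0.3009927 ]
the job is handed in; nothing more can be done
None
```

I pressed all three plungers. The jammed one was dispenser C, in the slot at the caddy's end nearest the basket, and it now stands in the green basket. I handed the job in at 31.3 s.

- **Dispensers A and B (sound):** each slid at a steady reading of about 3 N. At the bottom the force rose to about 6.5 N, which is the bumper, so both are home. They are still in their slots.
- **Dispenser C (jammed):** the force climbed from about 3 to 5.6 to 7.8 N about 13–14 mm in, so I stopped there. I lifted it out by the top of the barrel and set it on the basket floor, leaving its plunger as it was.
- **Last checks:** the final pictures show C upright near the middle of the basket floor, with its plunger still partly out. The other items look where they were; the robot arm hid part of the top view. The gripper is open and clear, and the wrist force is about zero.
- **Disagreements:** the steady force read about 3 N rather than the stated 4 to 5 N. The camera estimates of the dispenser positions differed by up to about 7 mm, so I aimed between them. Neither affected the result.

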